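Make up two art-workshop kits

TASK

Make up two workshop kits from the stock in the middle of the table: put one of the two paint jars and the roll of masking tape in the square tray, and the other paint jar, the ink bottle and the cork sanding block in the long tray. Everything is to rest on the tray's floor, side by side and fully inside, the tape flat, the block on its broad base as it lies now, and the jars and the bottle kept upright. Leave the water bowl and the paint box where they are.

Things in the scene. Friction and masses are not known exactly. Their poses are not given: they have to be found in the camera images.
- square_tray: square pale-wood kit tray fixed to the table, 160 x 160 mm outside, 152 x 152 inside; floor 4 mm thick, walls 4 mm thick, rim 12 mm above the table; origin at the centre of its underside, z up, x and y parallel to its sides. Stands left or right of the stock.
- long_tray: long narrow pale-wood kit tray fixed to the table, 240 mm (along its x) by 82 mm (y) outside, 232 x 74 inside; floor 4 mm thick, walls 4 mm thick, rim 12 mm above the table; origin at the centre of its underside, z up. Stands on the other side of the stock.
- jar_a: squat round paint jar, white with a black screw lid, 52 mm diameter, 48 mm high, about 120 g, identical to jar_b; standing; origin at the centre of its underside, z up.
- jar_b: the other squat paint jar, the same in every way as jar_a; either may go in either tray; origin at the centre of its underside, z up.
- tape_roll: roll of tan masking tape lying flat, 60 mm outer diameter, 38 mm hole, 40 mm high, about 70 g; origin at the centre of its underside, z up.
- ink_bottle: small amber glass ink bottle, round straight body 36 mm diameter up to 46 mm, then a shoulder and a black cap of 24 mm diameter (51 to 68 mm up); 68 mm high in all, about 80 g; standing; origin at the centre of its underside, z up.
- cork_block: cork sanding block, 64 mm (its x) by 38 mm (its y) by 40 mm high, about 50 g; origin at the centre of its underside, z up.
- water_bowl: small white ceramic bowl, open, 72 mm across the rim, 34 mm high, standing among the stock; to be left alone; origin at the centre of its underside, z up.
- paint_box: flat white watercolour box with small paint pans, 78 mm (its x) by 54 mm (its y) by 15 mm high, lying among the stock; to be left alone; origin at the centre of its underside, z up.
Not all that is in view belongs to the job. Leave any turquoise look-alike of the tape_roll alone.

How it is judged:
By the outcome, as a careful person would: the job done as asked, in the order asked, and still so for the second after the job is handed in, with the robot touching nothing.
It also fails if it takes over 136 s, if anything falls off the work surface, if the arm or the gripper's body presses on something with over 40 N, if the wrist force passes 120 N, or if a joint passes its speed limit or range.

ROBOT

A 7-joint arm with a two-finger parallel gripper is mounted at the origin on the work surface. World frame = base frame: x ahead of the robot, y to its left, z up, the work surface at z = 0. Lengths are in m, angles in rad, forces in N, time in s.
With the tool pointing down it reaches from about 0.425 to 0.875 m from the base axis. Payload 8.4 kg.
Tool frame: the origin (TCP) lies midway between the tips of the shut fingers; the grasp point (between the pads) lies 19 mm behind it; z points along the fingers, y is the line along which they close (so a half turn about z gives the same grasp; the last joint's range is limited). The gripper opens to 87 mm and grips with 3 to 60 N. Pads are 19 mm wide; open, the fingers measure 117 mm over their backs; the gripper's body (75 mm by 190 mm) begins 51 mm behind the grasp point.
Start: joints at [-1.252, 0.333, 0.04, 1.465, -0.013, 1.343, -0.059], TCP at [0.264, 0.594, 0.223] pointing down, gripper open.
Joint ranges: [-2.58, 2.58], [-0.38, 2.09], [-1.3, 1.39], [0.25, 2.4], [-1.5, 4.64], [0.08, 2.09], [-2.65, 2.65]. Speed limits (rad/s): [2.22, 2.22, 2.79, 2.79, 3.14, 3.14, 3.14].

INTERFACE

Orientations are given as a unit quaternion [w, x, y, z].
In Python, from station import ctrl, viewer gives the robot as it stands.
- The arm moves only by the tool drive_tool, never from a script. Its arguments are lists of equal length, an entry for each row: "gripper": the finger opening in mm, from 0 to 87; "delta_pos": the shift along the tool's x, y, z in mm, a list of three; "yaw": the turn about the tool's z in rad. A call has 1 to 5 rows; each row is the pose to reach, as a shift and turn from the pose commanded when the call began, along the tool's axes at that moment; what a row does not reach only later rows make up. A row lasts 1/8 s, in which the tool goes at most 62.5 mm and 10.7 degrees, less where a joint would pass 70% of its speed; a pose out of reach is approached as far as the arm can. A call with a gripper value outside its range is refused whole. The fingers move at their own pace and stop on an object; "squeeze" is the grip in N (left out, the last holds). Time passes only in rows, so rows that repeat a pose let the fingers close. It gives the time, the measured TCP pose, the force, the opening and the grip force at its end, in the units of the state.
- ctrl.observe(): the state, without advancing time (a new reading comes with each control period).
- viewer.read_camera(name): name is "scene" or "top" or "wrist"; returns a dict with "img" (384x512x3 uint8, red, green, blue), "mtx" (3x3 intrinsics, pixels), "R" (3x3) and "t" (3): a world point X has camera coordinates R X + t; the wrist camera has in their place "hand_eye" (4x4, takes a point from camera to tool coordinates, whose origin is the TCP and whose axes are the flange's). Camera axes: x right, y down, z forward; pixel columns grow to the right and rows downward; lengths in m; the calibration is good to about 2 mm. The wrist camera is an equidistant fisheye: a pixel r from the principal point sees the ray r / f radians off the axis. A picture is of the moment at which its call begins: read the wrist's pose just before it. There is no depth.
- ctrl.job_done(): hands the job in; it is judged then, once.
The state is a dict: "clock": time; "qpos": joint angles; "qvel": joint speeds; "tau": joint torques, N m; "tool_pos": TCP position; "ee_rot": TCP orientation; "force": force on the tool from outside, world axes, zero at the start; "torque": the same for the moment, N m; "width": finger opening in m; "grasp_force": force on a finger pad.
Only numpy, scipy, OpenCV 4.12 (cv2) and the standard library are available. Lean on these libraries where they do the work, as an engineer would, in place of code of your own. Each camera call takes 0.05 s, during which the arm holds its last target. There are 200 camera calls.

## Working session

There is one attempt and no reset: what is moved stays moved. The work goes in short steps, Python scripts to look and compute and a tool call to move; the robot and the scene stay as the last step left them, time stands still between calls to the robot, and variables do not carry over. Pictures are saved under pics/ and viewed, at most 14 in all, crops included, and the job is handed in when it is done.

Besides the shell and the picture viewer there is one more tool, called after "Emit:" as name(argument=value, ...), one argument or row to a line, values as JSON. drive_tool: Moves the arm, as the interface text tells. Its arguments: {"type":"object","properties":{"gripper":{"type":"array","items":{"type":"number"}},"delta_pos":{"type":"array","items":{"type":"array","items":{"type":"number"}}},"yaw":{"type":"array","items":{"type":"number"}},"squeeze":{"type":"number"}},"required":["gripper","delta_pos","yaw"]}

```bash
mkdir -p pics; ls
cat > h.py <<'E'
import numpy as np, cv2
from station import ctrl, viewer
def snap(name,fn,crop=None,scale=1):
    d=viewer.read_camera(name); im=d["img"][:,:,::-1]
    cv2.imwrite("pics/raw_"+fn,im)
    if crop: x0,y0,x1,y1=crop; im=im[y0:y1,x0:x1]
    if scale!=1: im=cv2.resize(im,None,fx=scale,fy=scale,interpolation=cv2.INTER_CUBIC)
    cv2.imwrite("pics/"+fn,im); return d
def ground(d,u,v,z):
    r=d["R"].T@np.linalg.inv(d["mtx"])@np.array([u,v,1.]); c=-d["R"].T@d["t"]
    return (c+r*(z-c[2])/r[2])
def proj(d,X):
    p=d["mtx"]@(d["R"]@np.array(X)+d["t"]); return p[:2]/p[2]
E
python3 - <<'E'
from h import *
import pickle
d=snap("top","top1.png",scale=1.5)
e=snap("scene","scene1.png",scale=1.5)
pickle.dump((d,e),open("cams.pkl","wb"))
print(d["mtx"],d["R"],d["t"]); s=ctrl.observe(); print(s["clock"],s["tool_pos"],s["ee_rot"],s["width"])
E
```

```text
pics
[[429.51179805   0.         251.75143292]
 [  0.         429.51179805 192.47054717]
 [  0.           0.           1.        ]] [[ 0.02180746 -0.9995487  -0.02066008]
 [-0.99569347 -0.01985161 -0.09055617]
 [ 0.09010516  0.0225459  -0.99567703]] [-0.00299952  0.57940594  0.97200366]
0.1 [0.26358465 0.59369908 0.22176221] [-9.81318131e-05  2.07385018e-01  9.78259137e-01 -7.10462754e-04] 0.08727004933215379
```

View pics/top1.png

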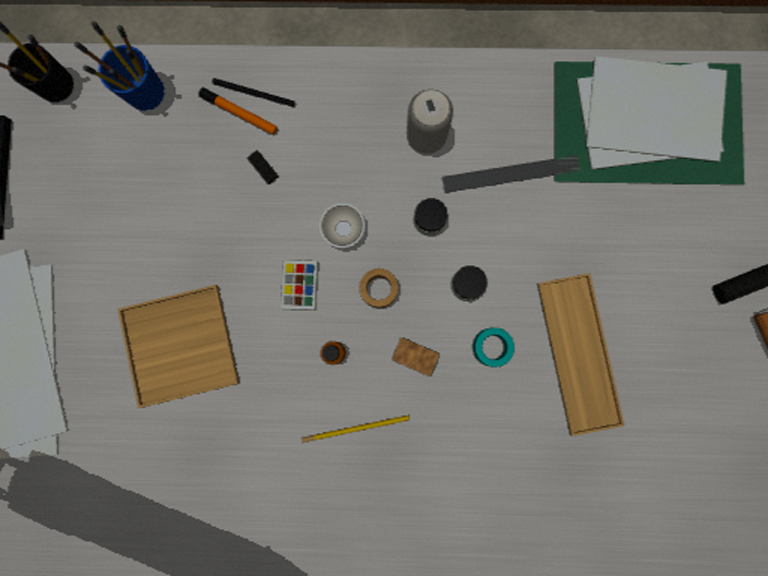

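View pics/scene1.png

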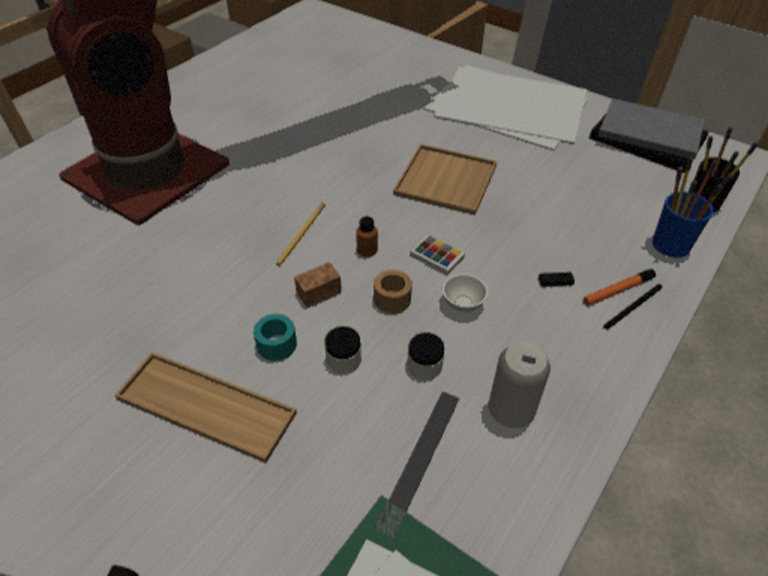

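The top view shows the square tray at the left (180,346) and the long tray at the right (580,355). The stock is between them: jars (431,217) and (469,283), tape (379,287), ink (332,352), cork (416,356), turquoise decoy (494,347), bowl (343,226) and paint box (299,285). I'll enlarge the stock.

Run:
```python
from h import *
import pickle
d,e=pickle.load(open("cams.pkl","rb"))
im=np.ascontiguousarray(d["img"][:,:,::-1])
c=cv2.resize(im[125:260,180:350],None,fx=4.4,fy=4.4,interpolation=cv2.INTER_CUBIC); c=np.clip(c*1.5,0,255).astype(np.uint8)
cv2.imwrite("pics/crop1.png",c)
hsv=cv2.cvtColor(im,cv2.COLOR_BGR2HSV)
m=((hsv[:,:,0]>8)&(hsv[:,:,0]<24)&(hsv[:,:,1]>75)).astype(np.uint8)
m=cv2.morphologyEx(m,cv2.MORPH_CLOSE,np.ones((3,3)))
cs,_=cv2.findContours(m,cv2.RETR_EXTERNAL,cv2.CHAIN_APPROX_NONE)
for k in cs:
    if cv2.contourArea(k)<80: continue
    for z in (.012,.04):
        w=np.array([ground(d,u,v,z)[:2]*1000 for u,v in k[:,0]],np.float32)
        (cx,cy),(a,b),t=cv2.minAreaRect(w); print(cv2.contourArea(k),z,np.round([cx,cy,a,b,t],1), cv2.minAreaRect(k)[0])
```

```text
99.5 0.012 [372.9   0.9   8.3  88.5  13.2] (253.48765563964844, 281.9419860839844)
99.5 0.04 [376.2   0.5   8.1  86.1  13.2] (253.48765563964844, 281.9419860839844)
184.0 0.012 [479.4  76.9  32.6  37.6   1.3] (222.0, 235.0)
184.0 0.04 [479.7  74.4  31.7  36.5   1.3] (222.0, 235.0)
426.0 0.012 [476.4 -51.4  65.7  38.2  67.6] (276.8081970214844, 237.5098419189453)
426.0 0.04 [476.7 -50.3  63.8  37.1  67.6] (276.8081970214844, 237.5098419189453)
93.0 0.012 [ 531.3 -583.1   18.3   50.9   88.2] (507.0, 219.0)
93.0 0.04 [ 530.1 -567.3   17.8   49.5   88.2] (507.0, 219.0)
4547.0 0.012 [485.3 321.7 160.4 162.9  15.1] (117.94424438476562, 230.51309204101562)
4547.0 0.04 [485.4 312.4 156.  158.4  15.1] (117.94424438476562, 230.51309204101562)
3631.0 0.012 [ 486.9 -305.8  240.2   83.7   12.2] (386.88177490234375, 235.91668701171875)
3631.0 0.04 [ 487.  -297.7  233.5   81.3   12.2] (386.88177490234375, 235.91668701171875)
494.0 0.012 [583.    7.7  59.2  59.    1.2] (252.5, 191.5)
494.0 0.04 [580.4   7.2  57.6  57.4   1.2] (252.5, 191.5)
261.5 0.012 [859.7 230.9 114.5  16.4  62.9] (163.12722778320312, 76.25711822509766)
261.5 0.04 [849.4 224.1 111.3  15.9  62.9] (163.12722778320312, 76.25711822509766)
102.5 0.012 [958.6 434.3 103.2  22.5  41. ] (82.40338134765625, 36.014610290527344)
102.5 0.04 [945.6 421.9 100.3  21.9  41. ] (82.40338134765625, 36.014610290527344)
168.5 0.012 [963.4 588.7 100.1  26.4  50.8] (20.611766815185547, 33.452945709228516)
168.5 0.04 [950.2 572.   97.3  25.7  50.8] (20.611766815185547, 33.452945709228516)
645.5 0.012 [ 1.0518e+03 -1.1060e+02  1.0200e+01  9.9760e+02  6.0000e-01] (307.0, 2.0)
645.5 0.04 [ 1.0361e+03 -1.0790e+02  9.9000e+00  9.6990e+02  6.0000e-01] (307.0, 2.0)
```

View pics/crop1.png

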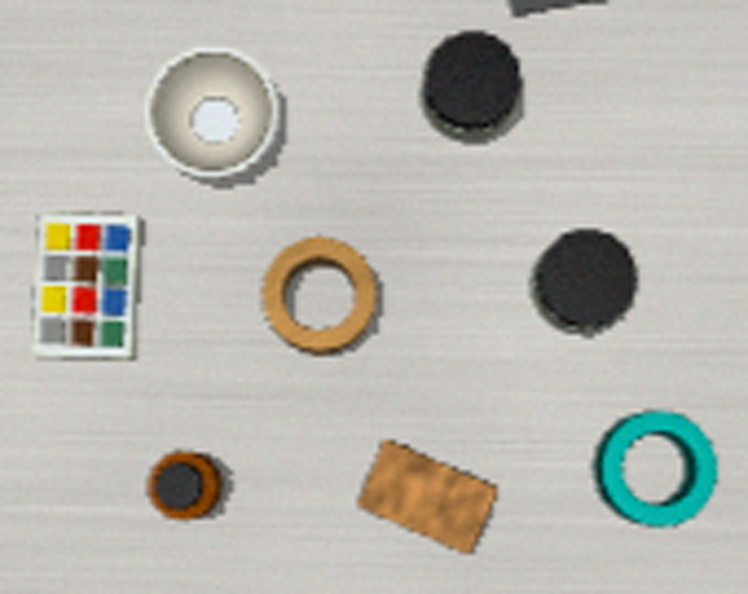

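Nothing is unexpected in the enlarged crop. Lid centres are about (474,80) and (588,278), tape ring (321,295), ink cap (181,484), cork (428,496).

```bash
cat >> h.py <<'E'
def go(x,y,z,h):
    """print delta (tool axes, mm) and yaw from present pose to world mm target, tool-y heading h deg"""
    s=ctrl.observe(); w,a,b,c=s["ee_rot"]
    from scipy.spatial.transform import Rotation as Ro
    R=Ro.from_quat([a,b,c,w]).as_matrix(); p=s["tool_pos"]*1000
    h0=np.degrees(np.arctan2(R[1,1],R[0,1]))
    dy=(h0-h+180)%360-180
    print("delta",np.round(R.T@(np.array([x,y,z])-p),1),"yaw",round(np.radians(dy),3),"at",np.round(p,1),"h",round(h0,1),"F",np.round(s["force"],1),"w",round(s["width"]*1000,1),"t",round(s["clock"],2))
E
python3 - <<'E'
from h import *
import pickle
d,e=pickle.load(open("cams.pkl","rb"))
for n,u,v,z in [("jar1",474,80,.048),("jar2",588,278,.048),("tape",321,295,.04),("ink",181,484,.068),("cork",428,496,.04)]:
    X=ground(d,180+u/4.4-.4,125+v/4.4-.4,z); print(n,np.round(X*1000,1), "scene1.5x of top:",np.round((proj(e,X)+.5)*1.5-.5,0))
def tray(c,a,p):
    a=np.radians(a); return np.round(np.array(c)+np.array([[np.cos(a),-np.sin(a)],[np.sin(a),np.cos(a)]])@p,1)
S=((485.3,321.7),15.1); L=((486.9,-305.8),12.2)
for p in [(0,36),(0,-36)]: print("S",p,tray(*S,p))
for p in [(-72,0),(-8,0),(70,0)]: print("L",p,tray(*L,p))
go(580,7,130,15.1)
E
```

```text
jar1 [693.4 -70.5  48. ] scene1.5x of top: [426. 345.]
jar2 [ 590.8 -130.7   48. ] scene1.5x of top: [343. 339.]
tape [580.   7.  40.] scene1.5x of top: [392. 282.]
ink [480.7  74.7  68. ] scene1.5x of top: [367. 221.]
cork [477.1 -50.4  40. ] scene1.5x of top: [318. 276.]
S (0, 36) [475.9 356.5]
S (0, -36) [494.7 286.9]
L (-72, 0) [ 416.5 -321. ]
L (-8, 0) [ 479.1 -307.5]
L (70, 0) [ 555.3 -291. ]
delta [-527.2 -407.7   92.4] yaw 0.889 at [263.6 593.7 221.8] h 66.1 F [-0.5  0.2  0.1] w 87.3 t 0.1
```

Emit:
drive_tool(
  gripper=[87,87,87,87,87],
  delta_pos=[
    [-527,-408,92],
    [-527,-408,92],
    [-527,-408,92],
    [-527,-408,92],
    [-527,-408,92],
  ],
  yaw=[0.889,0.889,0.889,0.889,0.889],
  squeeze=15,
)

```text
clock: 0.72
tool_pos: [0.4111, 0.3195, 0.1794]
ee_rot: [-0.0, 0.61, 0.792, -0.0]
force: [1.3, -0.6, 0.5]
width: 0.0867
grasp_force: 0.0
```

```bash
python3 -c "
from h import *
go(580,7,130,15.1)"
```

```text
delta [-345.3   83.3   49.4] yaw -0.005 at [411.1 319.5 179.4] h 14.8 F [ 1.3 -0.6  0.5] w 86.7 t 0.72
```

Emit:
drive_tool(
  gripper=[87,87,87,87,87],
  delta_pos=[
    [-340,83,49],
    [-340,83,49],
    [-340,83,49],
    [-340,83,49],
    [-340,83,49],
  ],
  yaw=[0,0,0,0,0],
)

```text
clock: 1.35
tool_pos: [0.5604, 0.0488, 0.1362]
ee_rot: [-0.0, 0.608, 0.794, 0.0]
force: [1.4, 1.0, 0.5]
width: 0.0873
grasp_force: 0.0
```

Emit:
drive_tool(
  gripper=[87,87],
  delta_pos=[
    [-30,8,4],
    [-30,8,4],
  ],
  yaw=[0,0],
)

```text
clock: 1.6
tool_pos: [0.5756, 0.0204, 0.1318]
ee_rot: [0.0, 0.61, 0.793, -0.001]
force: [-0.5, 0.2, -0.3]
width: 0.087
grasp_force: 0.0
```

```bash
python3 -c "
from h import *
go(580,7,11,15.1)
d=snap('wrist','w1.png'); print(d['mtx'],d['hand_eye'])"
```

```text
delta [-13.8   1.  120.8] yaw -0.004 at [575.6  20.4 131.8] h 14.9 F [-0.5  0.2 -0.3] w 87.0 t 1.6
[[297.31863964   0.         253.92094478]
 [  0.         297.31863964 189.49504088]
 [  0.           0.           1.        ]] [[ 9.56056181e-05 -9.58677310e-01 -2.84495705e-01  7.91321656e-02]
 [ 9.99999991e-01  1.19792875e-04 -6.76182238e-05  6.29625188e-04]
 [ 9.89046154e-05 -2.84495696e-01  9.58677312e-01 -1.61759157e-01]
 [ 0.00000000e+00  0.00000000e+00  0.00000000e+00  1.00000000e+00]]
```

View pics/w1.png

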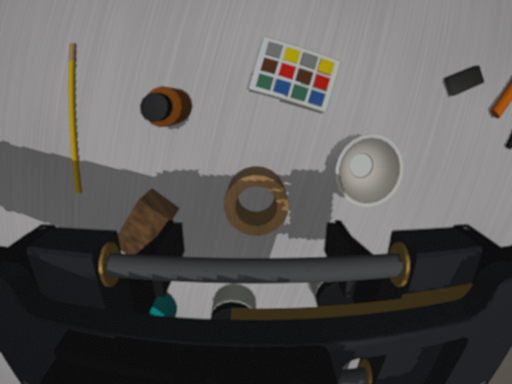

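The wrist view shows the tape at (256,201), laterally in line with the fingers. Descending to grasp.

Emit:
drive_tool(
  gripper=[87,87,87,60,55],
  delta_pos=[
    [-14,1,40],
    [-14,1,85],
    [-14,1,120],
    [-14,1,120],
    [-14,1,120],
  ],
  yaw=[0,0,0,0,0],
)

```text
clock: 2.28
tool_pos: [0.5807, 0.0113, 0.0139]
ee_rot: [0.0, 0.607, 0.794, 0.001]
force: [-0.0, -0.4, 0.9]
width: 0.0743
grasp_force: 0.0
```

Emit:
drive_tool(
  gripper=[50,50,50],
  delta_pos=[
    [0,0,0],
    [0,0,0],
    [0,0,0],
  ],
  yaw=[0,0,0],
)

```text
clock: 2.65
tool_pos: [0.5809, 0.0107, 0.014]
ee_rot: [0.0, 0.608, 0.794, 0.001]
force: [-1.4, 0.6, 7.0]
width: 0.0591
grasp_force: 14.9
```

```bash
python3 -c "
from h import *
go(494.7,286.9,130,15.1)"
```

```text
delta [ 289.2  -10.9 -115.9] yaw 0.001 at [580.9  10.7  14. ] h 15.1 F [-1.4  0.6  7. ] w 59.1 t 2.65
```

Emit:
drive_tool(
  gripper=[50,50,50,50,50],
  delta_pos=[
    [0,0,-50],
    [0,0,-105],
    [60,-2,-116],
    [120,-4,-116],
    [180,-7,-116],
  ],
  yaw=[0,0,0,0,0],
)

```text
clock: 3.28
tool_pos: [0.5259, 0.184, 0.1295]
ee_rot: [0.0, 0.608, 0.794, 0.001]
force: [-0.0, 1.2, -0.5]
width: 0.059
grasp_force: 14.9
```

Emit:
drive_tool(
  gripper=[50,50,50,50],
  delta_pos=[
    [55,-2,0],
    [112,-4,0],
    [112,-4,0],
    [112,-4,0],
  ],
  yaw=[0,0,0,0],
)

```text
clock: 3.78
tool_pos: [0.4934, 0.2889, 0.1287]
ee_rot: [0.0, 0.608, 0.794, -0.0]
force: [0.2, -0.8, -0.3]
width: 0.0588
grasp_force: 14.9
```

```bash
python3 -c "
from h import *
go(495.5,290,19,15.1)"
```

```text
delta [  0.6   2.3 109.7] yaw 0.001 at [493.4 288.9 128.7] h 15.1 F [ 0.2 -0.8 -0.3] w 58.8 t 3.77
```

Emit:
drive_tool(
  gripper=[50,50,50,50,50],
  delta_pos=[
    [1,2,50],
    [1,2,90],
    [1,2,104],
    [1,2,109],
    [1,2,110],
  ],
  yaw=[0,0,0,0,0],
)

```text
clock: 4.4
tool_pos: [0.4959, 0.2909, 0.0197]
ee_rot: [0.0, 0.608, 0.794, 0.001]
force: [0.5, -0.0, 0.7]
width: 0.0588
grasp_force: 14.9
```

Emit:
drive_tool(
  gripper=[50,50],
  delta_pos=[
    [0,0,0],
    [0,0,0],
  ],
  yaw=[0,0],
)

```text
clock: 4.65
tool_pos: [0.4954, 0.2912, 0.0194]
ee_rot: [0.0, 0.608, 0.794, 0.001]
force: [-0.8, 0.2, 0.1]
width: 0.059
grasp_force: 14.9
```

Emit:
drive_tool(
  gripper=[50,50,72,72,72],
  delta_pos=[
    [0,0,1],
    [0,0,1.5],
    [0,0,1.5],
    [0,0,1.5],
    [0,0,1.5],
  ],
  yaw=[0,0,0,0,0],
)

```text
clock: 5.28
tool_pos: [0.4948, 0.2908, 0.0169]
ee_rot: [0.0, 0.608, 0.794, -0.0]
force: [0.3, 0.3, 0.2]
width: 0.0717
grasp_force: 0.0
```

Emit:
drive_tool(
  gripper=[76,76,76],
  delta_pos=[
    [0,0,-25],
    [0,0,-75],
    [0,0,-115],
  ],
  yaw=[0,0,0],
)

```text
clock: 5.65
tool_pos: [0.4951, 0.2908, 0.1336]
ee_rot: [0.0, 0.608, 0.794, 0.0]
force: [0.1, 1.0, 0.4]
width: 0.076
grasp_force: 0.0
```

```bash
python3 -c "
from h import *
go(590.8,-130.7,130,15.1)"
```

```text
delta [-431.8  -17.5    3.6] yaw 0.0 at [495.1 290.8 133.6] h 15.1 F [0.1 1.  0.4] w 76.0 t 5.65
```

Emit:
drive_tool(
  gripper=[76,76,76,76,76],
  delta_pos=[
    [-432,-18,4],
    [-432,-18,4],
    [-432,-18,4],
    [-432,-18,4],
    [-432,-18,4],
  ],
  yaw=[0,0,0,0,0],
)

```text
clock: 6.28
tool_pos: [0.564, -0.0158, 0.1293]
ee_rot: [0.0, 0.608, 0.794, 0.0]
force: [0.8, 0.5, 0.8]
width: 0.0765
grasp_force: 0.0
```

```bash
python3 -c "
from h import *
go(590.8,-130.7,130,15.1)"
```

```text
delta [-117.9   -4.2   -0.7] yaw 0.001 at [564.  -15.8 129.3] h 15.1 F [0.8 0.5 0.8] w 76.5 t 6.28
```

Emit:
drive_tool(
  gripper=[76,76,76,76],
  delta_pos=[
    [-58,-2,0],
    [-117,-4,0],
    [-117,-4,0],
    [-117,-4,0],
  ],
  yaw=[0,0,0,0],
)

```text
clock: 6.78
tool_pos: [0.5903, -0.1276, 0.1287]
ee_rot: [-0.0, 0.608, 0.794, -0.0]
force: [-0.1, 0.2, -1.1]
width: 0.0758
grasp_force: 0.0
```

```bash
python3 -c "
from h import *
go(590.8,-130.7,14,15.1)"
```

```text
delta [ -3.2  -0.2 114.7] yaw 0.0 at [ 590.3 -127.6  128.7] h 15.1 F [-0.1  0.2 -1.1] w 75.8 t 6.78
```

Emit:
drive_tool(
  gripper=[76,76,76,76,60],
  delta_pos=[
    [-3,0,50],
    [-3,0,95],
    [-3,0,115],
    [-3,0,115],
    [-3,0,115],
  ],
  yaw=[0,0,0,0,0],
)

```text
clock: 7.4
tool_pos: [0.5925, -0.1307, 0.0159]
ee_rot: [0.001, 0.608, 0.794, 0.001]
force: [0.3, 0.3, -0.3]
width: 0.0717
grasp_force: 0.0
```

Emit:
drive_tool(
  gripper=[45,45,45,45],
  delta_pos=[
    [0,0,0],
    [0,0,0],
    [0,0,0],
    [0,0,0],
  ],
  yaw=[0,0,0,0],
  squeeze=20,
)

```text
clock: 7.9
tool_pos: [0.5917, -0.1309, 0.0149]
ee_rot: [0.0, 0.608, 0.794, 0.0]
force: [-1.8, 0.9, 7.3]
width: 0.0513
grasp_force: 20.0
```

```bash
python3 -c "
from h import *
go(475.9,356.5,130,15.1)"
```

```text
delta [ 500.7   15.5 -115.1] yaw 0.0 at [ 591.7 -130.9   14.9] h 15.1 F [-1.8  0.9  7.3] w 51.3 t 7.9
```

Emit:
drive_tool(
  gripper=[45,45,45,45,45],
  delta_pos=[
    [0,0,-50],
    [0,0,-105],
    [500,16,-115],
    [500,16,-115],
    [500,16,-115],
  ],
  yaw=[0,0,0,0,0],
)

```text
clock: 8.52
tool_pos: [0.5473, 0.0533, 0.123]
ee_rot: [-0.0, 0.608, 0.794, 0.0]
force: [1.3, -0.2, -2.1]
width: 0.051
grasp_force: 20.0
```

```bash
python3 -c "
from h import *
go(475.9,356.5,130,15.1)"
```

```text
delta [311.3  10.   -6.9] yaw 0.0 at [547.3  53.3 123. ] h 15.1 F [ 1.3 -0.2 -2.1] w 51.0 t 8.53
```

Emit:
drive_tool(
  gripper=[45,45,45,45,45],
  delta_pos=[
    [310,10,-7],
    [310,10,-7],
    [310,10,-7],
    [310,10,-7],
    [310,10,-7],
  ],
  yaw=[0,0,0,0,0],
)

```text
clock: 9.15
tool_pos: [0.476, 0.3553, 0.1299]
ee_rot: [-0.0, 0.608, 0.794, 0.0]
force: [1.5, 0.1, -1.8]
width: 0.0509
grasp_force: 20.0
```

Emit:
drive_tool(
  gripper=[45,45,45],
  delta_pos=[
    [0,0,0],
    [0,0,0],
    [0,0,0],
  ],
  yaw=[0,0,0],
)

```text
clock: 9.52
tool_pos: [0.4777, 0.3516, 0.1298]
ee_rot: [0.0, 0.609, 0.793, -0.0]
force: [0.4, -0.3, -1.5]
width: 0.0515
grasp_force: 20.0
```

```bash
python3 -c "
from h import *
go(475.9,356.5,20,15.1)"
```

```text
delta [  5.3  -0.5 109.8] yaw -0.002 at [477.7 351.6 129.8] h 15.0 F [ 0.4 -0.3 -1.5] w 51.5 t 9.53
```

Emit:
drive_tool(
  gripper=[45,45,45,45,45],
  delta_pos=[
    [5,0,50],
    [5,0,90],
    [5,0,105],
    [5,0,110],
    [5,0,110],
  ],
  yaw=[0,0,0,0,0],
)

```text
clock: 10.15
tool_pos: [0.4765, 0.3584, 0.021]
ee_rot: [0.0, 0.608, 0.794, 0.001]
force: [0.2, -0.6, -2.1]
width: 0.0512
grasp_force: 20.0
```

Emit:
drive_tool(
  gripper=[45,45],
  delta_pos=[
    [0,0,0.5],
    [0,0,1],
  ],
  yaw=[0,0],
)

```text
clock: 10.4
tool_pos: [0.476, 0.3587, 0.0198]
ee_rot: [0.0, 0.608, 0.794, 0.001]
force: [0.4, 0.0, -1.5]
width: 0.0513
grasp_force: 20.0
```

Emit:
drive_tool(
  gripper=[45,45,66,66,66],
  delta_pos=[
    [0,0,1],
    [0,0,1.5],
    [0,0,1.5],
    [0,0,1.5],
    [0,0,1.5],
  ],
  yaw=[0,0,0,0,0],
)

```text
clock: 11.02
tool_pos: [0.4756, 0.3583, 0.0173]
ee_rot: [0.0, 0.608, 0.794, -0.0]
force: [-0.2, -0.0, -0.3]
width: 0.0652
grasp_force: 0.0
```

Emit:
drive_tool(
  gripper=[66,66,66,66],
  delta_pos=[
    [0,0,-25],
    [0,0,-75],
    [0,0,-125],
    [0,0,-125],
  ],
  yaw=[0,0,0,0],
)

```text
clock: 11.52
tool_pos: [0.4777, 0.3598, 0.1466]
ee_rot: [0.0, 0.608, 0.794, 0.004]
force: [-0.3, 0.4, -0.8]
width: 0.0658
grasp_force: 0.0
```

```bash
python3 -c "
from h import *
go(480.7,74.7,145,-77.8)"
```

```text
delta [-2.76e+02 -7.14e+01  1.00e-01] yaw 1.622 at [477.7 359.8 146.6] h 15.1 F [-0.3  0.4 -0.8] w 65.8 t 11.53
```

Emit:
drive_tool(
  gripper=[60,60,60,60,60],
  delta_pos=[
    [-276,-71,0],
    [-276,-71,0],
    [-276,-71,0],
    [-276,-71,0],
    [-276,-71,0],
  ],
  yaw=[1.05,1.05,1.05,1.05,1.05],
)

```text
clock: 12.15
tool_pos: [0.4784, 0.0699, 0.1417]
ee_rot: [-0.0, 0.903, 0.43, -0.0]
force: [-0.7, 1.0, -0.6]
width: 0.0603
grasp_force: 0.0
```

```bash
python3 -c "
from h import *
go(480.7,74.7,145,-45)"
```

```text
delta [ 5.2 -1.2 -3.3] yaw 0.103 at [478.4  69.9 141.7] h -39.1 F [-0.7  1.  -0.6] w 60.3 t 12.15
```

Settle here and look with the wrist camera at the same time.

Emit:
drive_tool(
  gripper=[60,60,60],
  delta_pos=[
    [0,0,0],
    [0,0,0],
    [0,0,0],
  ],
  yaw=[0,0,0],
)

```text
clock: 12.52
tool_pos: [0.4789, 0.0746, 0.142]
ee_rot: [0.0, 0.9, 0.435, -0.0]
force: [-1.1, 0.2, 0.4]
width: 0.0597
grasp_force: 0.0
```

```bash
python3 -c "
from h import *
go(480.7,74.7,15,-40)
a=snap('top','t2.png',scale=1.5)"
```

```text
delta [  1.3   1.4 127. ] yaw 0.028 at [478.9  74.6 142. ] h -38.4 F [-1.1  0.2  0.4] w 59.7 t 12.53
```

View pics/t2.png

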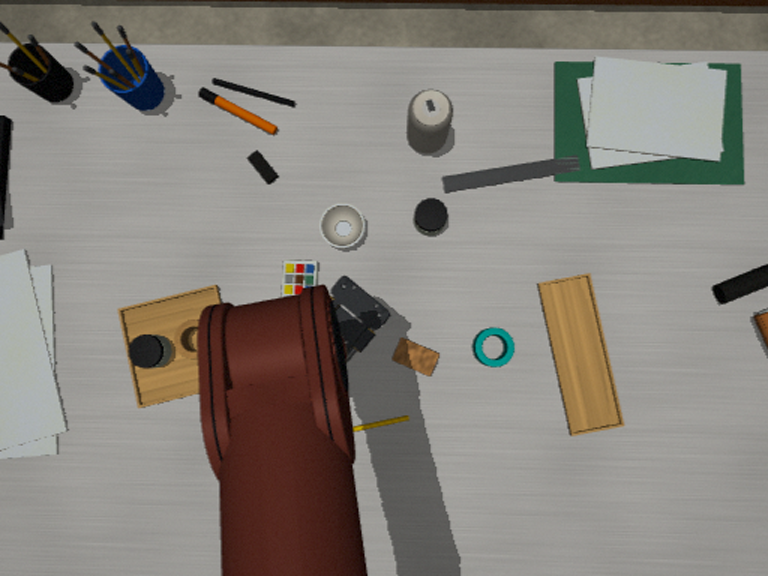

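The jar stands upright in the square tray at (148,350), with the tape beside it, partly hidden by the arm. Descending on the bottle.

Emit:
drive_tool(
  gripper=[60,60,60,60,40],
  delta_pos=[
    [1,1,50],
    [1,1,105],
    [1,1,127],
    [1,1,127],
    [1,1,127],
  ],
  yaw=[0,0,0,0,0],
)

```text
clock: 13.2
tool_pos: [0.4812, 0.0739, 0.0163]
ee_rot: [0.0, 0.901, 0.434, 0.001]
force: [0.7, 0.5, -0.1]
width: 0.0559
grasp_force: 0.0
```

Emit:
drive_tool(
  gripper=[30,30,30,30],
  delta_pos=[
    [0,0,0],
    [0,0,0],
    [0,0,0],
    [0,0,0],
  ],
  yaw=[0,0,0,0],
  squeeze=15,
)

```text
clock: 13.7
tool_pos: [0.4809, 0.0738, 0.016]
ee_rot: [-0.0, 0.901, 0.434, 0.001]
force: [-1.9, 0.7, 7.2]
width: 0.0353
grasp_force: 15.0
```

```bash
python3 -c "
from h import *
go(479.1,-307.5,135,-77.8)"
```

```text
delta [-299.1  236.4 -119.3] yaw 0.684 at [480.9  73.8  16. ] h -38.6 F [-1.9  0.7  7.2] w 35.3 t 13.7
```

Emit:
drive_tool(
  gripper=[30,30,30,30,30],
  delta_pos=[
    [0,0,-50],
    [0,0,-105],
    [-299,236,-119],
    [-299,236,-119],
    [-299,236,-119],
  ],
  yaw=[0,0,0.684,0.684,0.684],
)

```text
clock: 14.32
tool_pos: [0.4793, -0.1155, 0.1278]
ee_rot: [-0.0, 0.986, 0.164, 0.001]
force: [0.9, 0.8, -0.6]
width: 0.0356
grasp_force: 15.0
```

```bash
python3 -c "
from h import *
go(479.1,-307.5,135,-77.8)"
```

```text
delta [-62.3 181.6  -7.4] yaw 0.117 at [ 479.3 -115.5  127.8] h -71.1 F [ 0.9  0.8 -0.6] w 35.6 t 14.32
```

Emit:
drive_tool(
  gripper=[30,30,30,30,30],
  delta_pos=[
    [-62,181,-7],
    [-62,181,-7],
    [-62,181,-7],
    [-62,181,-7],
    [-62,181,-7],
  ],
  yaw=[0.117,0.117,0.117,0.117,0.117],
)

```text
clock: 14.95
tool_pos: [0.48, -0.3054, 0.134]
ee_rot: [-0.0, 0.994, 0.108, -0.0]
force: [0.4, 0.5, -1.1]
width: 0.0352
grasp_force: 15.0
```

```bash
python3 -c "
from h import *
go(479.1,-307.5,21,-77.8)"
```

```text
delta [ -1.3   1.9 113. ] yaw 0.004 at [ 480.  -305.4  134. ] h -77.6 F [ 0.4  0.5 -1.1] w 35.2 t 14.95
```

Emit:
drive_tool(
  gripper=[30,30,30,30,30],
  delta_pos=[
    [-1,2,50],
    [-1,2,90],
    [-1,2,108],
    [-1,2,113],
    [-1,2,113],
  ],
  yaw=[0,0,0,0,0],
)

```text
clock: 15.58
tool_pos: [0.4807, -0.3073, 0.0223]
ee_rot: [0.0, 0.994, 0.109, 0.001]
force: [-0.4, 0.3, -1.1]
width: 0.0354
grasp_force: 15.0
```

Emit:
drive_tool(
  gripper=[30,30],
  delta_pos=[
    [0,0,0],
    [0,0,0],
  ],
  yaw=[0,0],
)

```text
clock: 15.82
tool_pos: [0.4804, -0.3076, 0.0221]
ee_rot: [0.0, 0.994, 0.109, 0.001]
force: [0.4, -0.3, -1.4]
width: 0.0354
grasp_force: 15.0
```

Emit:
drive_tool(
  gripper=[30,30,50,50,50],
  delta_pos=[
    [0,0,1.5],
    [0,0,2.3],
    [0,0,2.3],
    [0,0,2.3],
    [0,0,2.3],
  ],
  yaw=[0,0,0,0,0],
)

```text
clock: 16.45
tool_pos: [0.4798, -0.3074, 0.0188]
ee_rot: [0.0, 0.994, 0.109, -0.0]
force: [-0.5, -0.4, 0.2]
width: 0.049
grasp_force: 0.0
```

Emit:
drive_tool(
  gripper=[52,52,52,52],
  delta_pos=[
    [0,0,-25],
    [0,0,-75],
    [0,0,-125],
    [0,0,-125],
  ],
  yaw=[0,0,0,0],
)

```text
clock: 16.95
tool_pos: [0.4816, -0.3088, 0.1475]
ee_rot: [0.001, 0.994, 0.109, 0.003]
force: [0.1, -0.1, -0.6]
width: 0.052
grasp_force: 0.0
```

```bash
python3 -c "
from h import *
go(477.1,-50.4,140,-22.4)"
```

```text
delta [  51.4 -253.3    7. ] yaw -0.962 at [ 481.6 -308.8  147.5] h -77.5 F [ 0.1 -0.1 -0.6] w 52.0 t 16.95
```

Emit:
drive_tool(
  gripper=[60,60,60,60,60],
  delta_pos=[
    [51,-253,7],
    [51,-253,7],
    [51,-253,7],
    [51,-253,7],
    [51,-253,7],
  ],
  yaw=[-0.962,-0.962,-0.962,-0.962,-0.962],
)

```text
clock: 17.58
tool_pos: [0.4742, -0.0443, 0.1361]
ee_rot: [-0.001, 0.834, 0.552, -0.0]
force: [0.4, -0.3, -0.5]
width: 0.0596
grasp_force: 0.0
```

Emit:
drive_tool(
  gripper=[60,60,60],
  delta_pos=[
    [0,0,0],
    [0,0,0],
    [0,0,0],
  ],
  yaw=[0,0,0],
)

```text
clock: 17.95
tool_pos: [0.4749, -0.0505, 0.1368]
ee_rot: [0.0, 0.839, 0.544, -0.0]
force: [0.8, 0.0, -0.6]
width: 0.0601
grasp_force: 0.0
```

```bash
python3 -c "
from h import *
go(477.1,-50.4,11,-22.4)"
```

```text
delta [  1.1   2.  125.8] yaw -0.029 at [474.9 -50.5 136.8] h -24.1 F [ 0.8  0.  -0.6] w 60.1 t 17.95
```

Emit:
drive_tool(
  gripper=[60,60,60,60,45],
  delta_pos=[
    [1,2,50],
    [1,2,100],
    [1,2,124],
    [1,2,124],
    [1,2,124],
  ],
  yaw=[-0.029,-0.029,-0.029,-0.029,-0.029],
)

```text
clock: 18.58
tool_pos: [0.478, -0.0498, 0.0139]
ee_rot: [0.0, 0.83, 0.557, 0.0]
force: [0.6, -0.4, 0.8]
width: 0.0555
grasp_force: 0.0
```

Emit:
drive_tool(
  gripper=[30,30,30,30],
  delta_pos=[
    [0,0,0],
    [0,0,0],
    [0,0,0],
    [0,0,0],
  ],
  yaw=[0,0,0,0],
)

```text
clock: 19.08
tool_pos: [0.4779, -0.0491, 0.0138]
ee_rot: [0.0, 0.83, 0.558, 0.001]
force: [-2.1, 1.2, 7.7]
width: 0.0381
grasp_force: 15.0
```

```bash
python3 -c "
from h import *
go(416.5,-321,130,-77.8)"
```

```text
delta [-274.9   45.8 -116.5] yaw 0.971 at [477.9 -49.1  13.8] h -22.1 F [-2.1  1.2  7.7] w 38.1 t 19.07
```

Emit:
drive_tool(
  gripper=[30,30,30,30,30],
  delta_pos=[
    [0,0,-50],
    [0,0,-105],
    [-275,46,-116],
    [-275,46,-116],
    [-275,46,-116],
  ],
  yaw=[0,0,0.971,0.971,0.971],
)

```text
clock: 19.7
tool_pos: [0.4359, -0.2333, 0.126]
ee_rot: [-0.0, 0.953, 0.303, 0.001]
force: [1.0, -1.0, -1.2]
width: 0.0379
grasp_force: 15.0
```

```bash
python3 -c "
from h import *
go(416.5,-321,130,-77.8)"
```

```text
delta [-66.5  60.3  -4.1] yaw 0.404 at [ 435.9 -233.3  126. ] h -54.7 F [ 1.  -1.  -1.2] w 37.9 t 19.7
```

Emit:
drive_tool(
  gripper=[30,30,30,30,30],
  delta_pos=[
    [-66,60,-4],
    [-66,60,-4],
    [-66,60,-4],
    [-66,60,-4],
    [-66,60,-4],
  ],
  yaw=[0.404,0.404,0.404,0.404,0.404],
)

```text
clock: 20.32
tool_pos: [0.4181, -0.3178, 0.1292]
ee_rot: [-0.0, 0.994, 0.111, 0.0]
force: [0.1, 0.2, -0.0]
width: 0.0378
grasp_force: 15.0
```

```bash
python3 -c "
from h import *
go(416.5,-321,20,-77.8)"
```

```text
delta [ -2.4   2.9 109.2] yaw 0.009 at [ 418.1 -317.8  129.2] h -77.3 F [ 0.1  0.2 -0. ] w 37.8 t 20.32
```

Emit:
drive_tool(
  gripper=[30,30,30,30,30],
  delta_pos=[
    [-2,3,50],
    [-2,3,90],
    [-2,3,105],
    [-2,3,109],
    [-2,3,109],
  ],
  yaw=[0.009,0.009,0.009,0.009,0.009],
)

```text
clock: 20.95
tool_pos: [0.417, -0.3229, 0.0214]
ee_rot: [0.0, 0.995, 0.105, 0.001]
force: [-0.2, 0.1, -1.2]
width: 0.0376
grasp_force: 15.0
```

Emit:
drive_tool(
  gripper=[30,30],
  delta_pos=[
    [0,0,1],
    [0,0,1],
  ],
  yaw=[0,0],
)

```text
clock: 21.2
tool_pos: [0.4167, -0.3228, 0.02]
ee_rot: [0.0, 0.995, 0.104, 0.001]
force: [0.1, -0.2, -0.4]
width: 0.0379
grasp_force: 15.0
```

Emit:
drive_tool(
  gripper=[30,30,52,52,52],
  delta_pos=[
    [0,0,1.3],
    [0,0,2.3],
    [0,0,2.3],
    [0,0,2.3],
    [0,0,2.3],
  ],
  yaw=[0,0,0,0,0],
)

```text
clock: 21.82
tool_pos: [0.4161, -0.3226, 0.017]
ee_rot: [0.0, 0.995, 0.104, -0.0]
force: [-1.7, -1.0, -0.0]
width: 0.0509
grasp_force: 0.0
```

Emit:
drive_tool(
  gripper=[54,54,54,54],
  delta_pos=[
    [0,0,-25],
    [0,0,-75],
    [0,0,-125],
    [0,0,-125],
  ],
  yaw=[0,0,0,0],
)

```text
clock: 22.32
tool_pos: [0.4179, -0.324, 0.1452]
ee_rot: [0.001, 0.995, 0.104, 0.003]
force: [0.1, 0.3, -0.7]
width: 0.054
grasp_force: 0.0
```

```bash
python3 -c "
from h import *
go(693.4,-70.5,145,-77.8)"
```

```text
delta [ 322.1 -190.9    1.2] yaw -0.004 at [ 417.9 -324.   145.2] h -78.0 F [ 0.1  0.3 -0.7] w 54.0 t 22.32
```

Emit:
drive_tool(
  gripper=[76,76,76,76,76],
  delta_pos=[
    [322,-191,0],
    [322,-191,0],
    [322,-191,0],
    [322,-191,0],
    [322,-191,0],
  ],
  yaw=[0,0,0,0,0],
)

```text
clock: 22.95
tool_pos: [0.647, -0.1092, 0.1408]
ee_rot: [-0.0, 0.995, 0.104, -0.001]
force: [0.2, -0.2, -0.5]
width: 0.0758
grasp_force: 0.0
```

```bash
python3 -c "
from h import *
go(693.4,-70.5,140,-77.8)"
```

```text
delta [ 53.4 -28.2   0.8] yaw -0.004 at [ 647.  -109.2  140.8] h -78.0 F [ 0.2 -0.2 -0.5] w 75.8 t 22.95
```

Emit:
drive_tool(
  gripper=[76,76,76,76],
  delta_pos=[
    [53,-28,0],
    [53,-28,0],
    [53,-28,0],
    [53,-28,0],
  ],
  yaw=[0,0,0,0],
)

```text
clock: 23.45
tool_pos: [0.6912, -0.0742, 0.1419]
ee_rot: [0.0, 0.995, 0.103, -0.0]
force: [-0.2, 0.3, -0.3]
width: 0.076
grasp_force: 0.0
```

```bash
python3 -c "
from h import *
go(693.4,-70.5,14,-77.8)"
```

```text
delta [  3.   -3.2 127.9] yaw -0.007 at [691.2 -74.2 141.9] h -78.2 F [-0.2  0.3 -0.3] w 76.0 t 23.45
```

Emit:
drive_tool(
  gripper=[76,76,76,76,60],
  delta_pos=[
    [3,-3,50],
    [3,-3,105],
    [3,-3,127],
    [3,-3,127],
    [3,-3,127],
  ],
  yaw=[0,0,0,0,0],
)

```text
clock: 24.08
tool_pos: [0.6957, -0.0698, 0.0175]
ee_rot: [0.0, 0.995, 0.104, 0.001]
force: [0.3, -0.1, -0.5]
width: 0.072
grasp_force: 0.0
```

Emit:
drive_tool(
  gripper=[45,45,45,45],
  delta_pos=[
    [0,0,0],
    [0,0,0],
    [0,0,0],
    [0,0,0],
  ],
  yaw=[0,0,0,0],
  squeeze=20,
)

```text
clock: 24.58
tool_pos: [0.6951, -0.0691, 0.0161]
ee_rot: [0.0, 0.995, 0.104, 0.001]
force: [-0.7, 0.1, 7.0]
width: 0.0507
grasp_force: 20.0
```

```bash
python3 -c "
from h import *
go(555.3,-291,140,-77.8)"
```

```text
delta [-182.6  188.2 -124.1] yaw -0.004 at [695.1 -69.1  16.1] h -78.0 F [-0.7  0.1  7. ] w 50.7 t 24.57
```

Emit:
drive_tool(
  gripper=[45,45,45,45,45],
  delta_pos=[
    [0,0,-50],
    [0,0,-110],
    [-183,188,-124],
    [-183,188,-124],
    [-183,188,-124],
  ],
  yaw=[0,0,0,0,0],
)

```text
clock: 25.2
tool_pos: [0.5932, -0.2286, 0.1353]
ee_rot: [-0.0, 0.995, 0.104, 0.0]
force: [1.2, -0.7, -0.3]
width: 0.0513
grasp_force: 20.0
```

```bash
python3 -c "
from h import *
go(555.3,-291,140,-77.8)"
```

```text
delta [-50.1  53.1  -4.7] yaw -0.004 at [ 593.2 -228.6  135.3] h -78.0 F [ 1.2 -0.7 -0.3] w 51.3 t 25.2
```

Emit:
drive_tool(
  gripper=[45,45,45,45],
  delta_pos=[
    [-50,53,-4],
    [-50,53,-4],
    [-50,53,-4],
    [-50,53,-4],
  ],
  yaw=[0,0,0,0],
)

```text
clock: 25.7
tool_pos: [0.5577, -0.2876, 0.1387]
ee_rot: [-0.0, 0.994, 0.106, -0.0]
force: [-0.1, 0.9, -0.6]
width: 0.0513
grasp_force: 20.0
```

```bash
python3 -c "
from h import *
go(555.3,-291,22,-77.8)
snap('top','t3.png',(270,170,440,300),4.4)"
```

```text
delta [ -3.1   2.9 116.7] yaw -0.002 at [ 557.7 -287.6  138.7] h -77.9 F [-0.1  0.9 -0.6] w 51.3 t 25.7
```

View pics/t3.png

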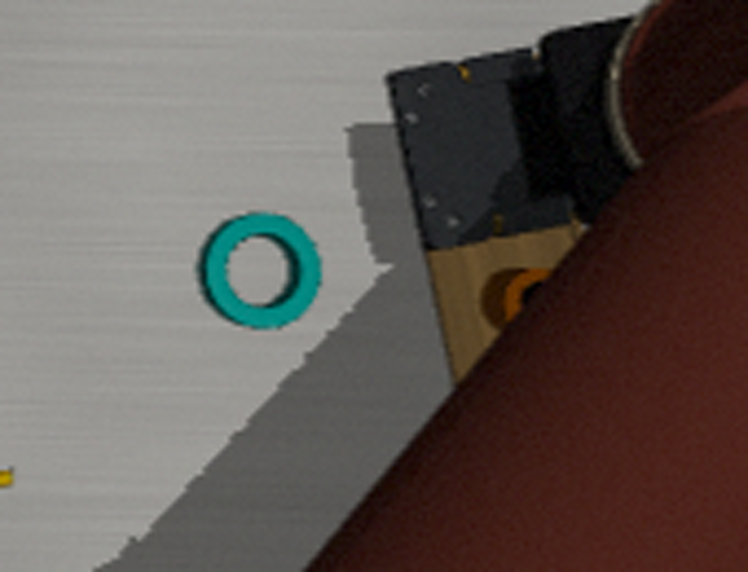

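The tray is mostly hidden by the arm. The bottle is visible standing at about (530,295), and the space above it is free for the jar. Lowering the jar.

Emit:
drive_tool(
  gripper=[45,45,45,45,45],
  delta_pos=[
    [-3,3,50],
    [-3,3,95],
    [-3,3,112],
    [-3,3,116],
    [-3,3,116],
  ],
  yaw=[0,0,0,0,0],
)

```text
clock: 26.38
tool_pos: [0.5552, -0.2934, 0.0243]
ee_rot: [0.0, 0.995, 0.104, 0.001]
force: [0.8, -0.3, -0.4]
width: 0.0512
grasp_force: 20.0
```

Emit:
drive_tool(
  gripper=[45,45],
  delta_pos=[
    [0,0,1],
    [0,0,1],
  ],
  yaw=[0,0],
)

```text
clock: 26.62
tool_pos: [0.5548, -0.2933, 0.0229]
ee_rot: [0.0, 0.995, 0.104, 0.001]
force: [0.4, -0.3, -0.7]
width: 0.0506
grasp_force: 20.0
```

Emit:
drive_tool(
  gripper=[45,45,66,66,66],
  delta_pos=[
    [0,0,2],
    [0,0,3],
    [0,0,3],
    [0,0,3],
    [0,0,3],
  ],
  yaw=[0,0,0,0,0],
)

```text
clock: 27.25
tool_pos: [0.5542, -0.2931, 0.0189]
ee_rot: [0.0, 0.995, 0.104, -0.0]
force: [-0.7, -0.3, -0.2]
width: 0.065
grasp_force: 0.0
```

Emit:
drive_tool(
  gripper=[68,68,68,68,68],
  delta_pos=[
    [0,0,-25],
    [0,0,-75],
    [0,0,-125],
    [60,-60,-140],
    [120,-120,-140],
  ],
  yaw=[0,0,0,0,0],
)

```text
clock: 27.88
tool_pos: [0.623, -0.1888, 0.159]
ee_rot: [0.0, 0.995, 0.103, 0.001]
force: [0.3, 0.1, -1.2]
width: 0.0677
grasp_force: 0.0
```

Emit:
drive_tool(
  gripper=[68,68,68,68,68],
  delta_pos=[
    [0,-60,-20],
    [0,-120,-40],
    [0,-180,-60],
    [0,-180,-60],
    [0,-180,-60],
  ],
  yaw=[0,0,0,0,0],
)

```text
clock: 28.5
tool_pos: [0.5845, -0.0129, 0.2173]
ee_rot: [0.0, 0.995, 0.105, 0.0]
force: [-0.7, -0.4, 0.2]
width: 0.068
grasp_force: 0.0
```

```bash
python3 -c "
from h import *
go(0,0,0,0)
snap('top','t4.png',scale=1.5)
snap('scene','s4.png',scale=1.5)"
```

```text
delta [-569.  -134.4  217.2] yaw -1.361 at [584.5 -12.9 217.3] h -78.0 F [-0.7 -0.4  0.2] w 68.0 t 28.5
```

View pics/t4.png

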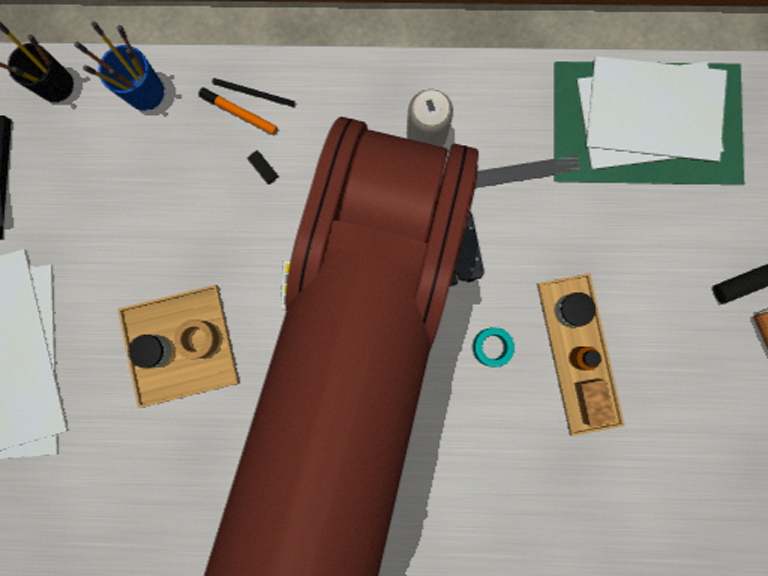

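View pics/s4.png

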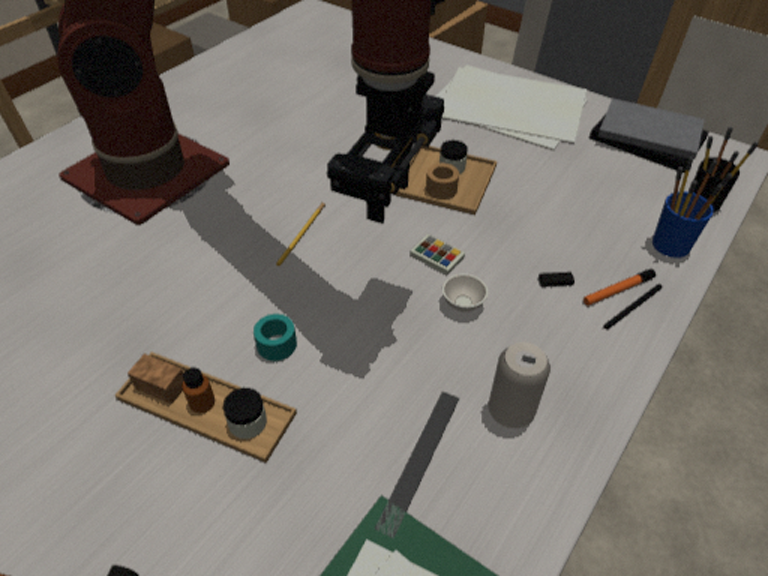

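Both pictures show everything upright and inside its tray. The jar and tape are in the square tray at (150,350) and (198,342). The jar, bottle and cork are in the long tray at (575,309), (585,357) and (595,402). The bowl, paint box and turquoise roll have not moved.

```bash
python3 -c "
from station import ctrl
print(ctrl.job_done())"
```

```text
the job is handed in; nothing more can be done
None
```

I made up both kits and handed the job in at about 28.5 s: one jar and the tape are in the square tray, and the other jar, the ink bottle and the cork block are in the long tray. In the last pictures everything stood upright and inside its tray, with the bowl, paint box and turquoise roll unmoved.

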